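# Open the top half of the bench locker's split door

## Task

The small grey bench locker has a split door, like a stable door. Open its upper green leaf until it stands square to the locker's front (a quarter turn, to within ten degrees), and leave it standing there. The lower leaf must stay shut, with its bolt shot.

Things in the scene. Friction and masses are not known exactly. Their poses are not given: they have to be found in the camera images.
- locker: Fixed grey steel locker with a roof, 100 mm deep (x), 180 wide (y), 250 high; origin at the centre of its underside, z up; its front looks along its own -x. Both green leaves hang on one upright hinge line at local x = -52, y = +88 mm, 12 mm thick and 176 wide, over the front (local x -66 to -54 when shut): upper at heights 130 to 246, lower 22 to 126 mm. They open to -x, then to +y.
- upper_handle (a point): Grip point on the upper leaf's handle: an upright round steel bar, 12 mm across, from height 165 to 245 mm, its axis 38 mm out from the leaf's outer face and 145 mm from the hinge line along the leaf; two thin standoffs run straight to the leaf. The point is on the axis at height 225 mm, and moves with the leaf; its x is square into the leaf, y along it towards the hinge.
- upper_leaf (a joint): Angle of the upper leaf, rad: 0 shut, 1.57 square to the front, 1.9 its stop; seen from above it opens clockwise. May start ajar (up to 0.12). No catch; a little friction (about 1 N at the handle) keeps it where it is left.
- lower_leaf (a joint): Angle of the lower green leaf, rad: 0 shut. Held shut by its bolt; it has no bar handle.
- lower_bolt (a joint): Sliding bolt with a small red ball knob on the lower leaf, at height 95 mm, m: 0 is fully shot into its keeper at the locker's right side; it grows, to 0.045, as the bolt is drawn to the left.

How it is judged:
At the end, for the whole second after the job is handed in: The upper leaf stands still, square to the front (1.37 to 1.77 rad, that is 90 degrees within 11); the lower leaf is shut (under 0.06 rad) and its bolt is shot (drawn by less than 8 mm) (value of joint upper_leaf between 1.37 and 1.77 rad and velocity of joint upper_leaf between -0.05 and 0.05 rad/s and value of joint lower_leaf below 0.06 rad and value of joint lower_bolt below 0.008 m); the robot touches nothing.
It fails at once if the bolt of the lower leaf is drawn by 8 mm or more (value of joint lower_bolt above 0.008 m).
It fails at once if the lower leaf is opened (over 0.06 rad) (value of joint lower_leaf above 0.06 rad).
It also fails if it takes over 38 s, if anything falls off the work surface, if the arm or the gripper's body presses on something with over 40 N, if the wrist force passes 120 N, or if a joint passes its speed limit or range.

## Robot

A 6-joint arm with a two-finger parallel gripper is mounted at the origin on a cart in front of the work surface, level with it; the furniture and walls round the work are solid. World frame = base frame: x ahead of the robot, y to its left, z up, the work surface at z = 0. Lengths are in m, angles in rad, forces in N, time in s.
With the tool pointing down it reaches from about 0.25 to 0.85 m from the base axis. Payload 12.5 kg.
Tool frame: the origin (TCP) lies on the mounting face of the last link; the fingertips stand 186 mm ahead of it and the grasp point (between the pads) lies 167 mm ahead of it; z points along the fingers, y is the line along which they close (so a half turn about z gives the same grasp; the last joint's range is limited). The gripper opens to 93 mm and grips with 3 to 60 N. Pads are 15 mm wide; open, the fingers measure 128 mm over their backs; the gripper's body (75 mm by 188 mm) begins 65 mm behind the grasp point.
Start: joints at [-1.399, 0.351, 1.652, -0, 1.139, -0.085], TCP at [0.14, -0.532, 0.405] pointing down, gripper open.
Joint ranges: [-2.75, 2.75], [-0.79, 2.1], [0.01, 2.65], [-1.57, 4.71], [0.07, 3.14], [-2.87, 2.87]. Speed limits (rad/s): [2.22, 2.22, 2.79, 3.14, 3.14, 3.14].

## Interface

Orientations are given as a rotation vector (axis times angle).
In Python, from cell import manip, viewer gives the robot as it stands.
- The arm moves only by the tool play_rows, never from a script. Its argument "series" is a list of rows, each a list of 5 numbers: the shift along the world's x, y, z in cm, then the turn about the world's z in rad, then the opening, from 0 (shut) to 1 (fully open). In form: [[dx, dy, dz, yaw, hand], ...]. A call has 1 to 20 rows; each row is the pose to reach, as a shift and turn from the pose commanded when the call began; what a row does not reach only later rows make up. A row lasts 1/8 s, in which the tool goes at most 62.5 mm and 10.7 degrees, less where a joint would pass 70% of its speed; a pose out of reach is approached as far as the arm can. A call with a gripper value outside its range is refused whole. The fingers move at their own pace and stop on an object; "force" is the grip in N (left out, the last holds). Time passes only in rows, so rows that repeat a pose let the fingers close. It gives the time, the measured TCP pose, the force, the opening and the grip force at its end, in the units of the state.
- manip.observe(): the state, without advancing time (a new reading comes with each control period).
- viewer.grab_frame(name): name is "side" or "top" or "wrist"; returns (picture, depth): 480x640x3 uint8, red, green, blue; 480x640 float32, m along the optical axis (not along the pixel's ray), 0 where there is no reading.
- viewer.camera_model(name): a dict with "fovy" (degrees; the focal length in pixels is half the picture's height over the tangent of half this angle, whatever the lens; pixels are square), "cx", "cy" (the principal point, pixels), "k1" (the pictures are not rectified: a ray, as slopes to the right and down, at radius r is drawn at 1 + k1 r^2 times it, then the intrinsics apply), "rvec" (rotation vector, rad) and "tvec" (3), from world to camera coordinates, as OpenCV has them; the wrist camera has in their place "hand_eye" (4x4, takes a point from camera to tool coordinates, whose origin is the TCP and whose axes are the flange's). Camera axes: x right, y down, z forward; pixel columns grow to the right and rows downward; lengths in m; the calibration is good to about 2 mm. A picture is of the moment at which its call begins: read the wrist's pose just before it. camera_model takes no time and is no camera call.
- manip.finish_job(): hands the job in; it is judged then, once.
The state is a dict: "time_s": time; "q": joint angles; "joint_velocities": joint speeds; "joint_efforts": joint torques, N m; "tool_pos": TCP position; "tool_rot": TCP orientation; "ft_force": force on the tool from outside, world axes, zero at the start; "ft_torque": the same for the moment, N m; "finger_gap": finger opening in m; "gripper_force": force on a finger pad.
Only numpy, scipy, OpenCV 4.12 (cv2) and the standard library are available. Lean on these libraries where they do the work, as an engineer would, in place of code of your own. Each camera call takes 0.05 s, during which the arm holds its last target. There are 200 camera calls.

## Working session

There is one attempt and no reset: what is moved stays moved. The work goes in short steps, Python scripts to look and compute and a tool call to move; the robot and the scene stay as the last step left them, time stands still between calls to the robot, and variables do not carry over. Pictures are saved under pics/ and viewed, at most 10 in all, crops included, and the job is handed in when it is done.

Besides the shell and the picture viewer there is one more tool, called after "Call:" as name(argument=value, ...) on one line, values as JSON. play_rows: Moves the arm, as the interface text tells. Its arguments: {"type":"object","properties":{"series":{"type":"array","items":{"type":"array","items":{"type":"number"}}},"force":{"type":"number"}},"required":["series"]}

```bash
mkdir -p pics; cat > h.py <<'E'
import numpy as np,cv2
from scipy.spatial.transform import Rotation as R
from cell import manip,viewer
def cam(n,s=None):
    m=viewer.camera_model(n); f=240/np.tan(np.radians(m['fovy'])/2)
    if 'rvec' in m:
        Rw=R.from_rotvec(np.ravel(m['rvec'])).as_matrix(); t=np.ravel(m['tvec']); Rc=Rw.T; c=-Rw.T@t
    else:
        H=np.array(m['hand_eye']); Rt=R.from_rotvec(s['tool_rot']).as_matrix()
        Rc=Rt@H[:3,:3]; c=Rt@H[:3,3]+s['tool_pos']
    return m,f,Rc,c
def slopes(m,f,uv):
    d=(np.asarray(uv,float)-[m['cx'],m['cy']])/f; s=d.copy()
    for _ in range(20): s=d/(1+m['k1']*(s**2).sum(-1,keepdims=True))
    return s
def pts(n,uv,depth,s=None):
    m,f,Rc,c=cam(n,s); uv=np.asarray(uv); sl=slopes(m,f,uv)
    z=depth[uv[:,1],uv[:,0]]
    return (np.c_[sl,np.ones(len(sl))]*z[:,None])@Rc.T+c
E
python3 - <<'E'
from h import *
s=manip.observe();print({k:np.round(v,3) for k,v in s.items()})
for n in('side','top'):
    p,d=viewer.grab_frame(n);cv2.imwrite(f'pics/{n}0.png',p[:,:,::-1]);np.savez(f'{n}0.npz',p=p,d=d)
    print(n,viewer.camera_model(n), (d>0).mean())
E
```

```text
{'time_s': np.float64(0.0), 'q': array([-1.399,  0.351,  1.652, -0.   ,  1.139, -0.085]), 'joint_velocities': array([-0.   , -0.   ,  0.002, -0.   , -0.001, -0.001]), 'joint_efforts': array([-1.0000e-03, -4.9732e+01, -2.8526e+01,  7.0000e-02,  2.6000e-02,
       -0.0000e+00]), 'tool_pos': array([ 0.14 , -0.532,  0.404]), 'tool_rot': array([-3.115, -0.402,  0.   ]), 'ft_force': array([ 0.026, -0.195, -0.635]), 'ft_torque': array([ 0.015, -0.009, -0.041]), 'gripper_force': np.float64(0.0), 'finger_gap': np.float64(0.093)}
side {'fovy': 47.52035258744284, 'cx': 320.05154764075394, 'cy': 236.09493401852424, 'k1': -0.06755157375662887, 'rvec': array([ 2.22073077, -0.5023691 ,  0.21827094]), 'tvec': array([-0.43682383,  0.39374474,  0.63039119])} 0.9960123697916666
top {'fovy': 53.53396158561125, 'cx': 324.3529389424999, 'cy': 236.78917650627847, 'k1': -0.005966071512286747, 'rvec': array([ 2.23788715, -1.93971727,  0.21573859]), 'tvec': array([0.09632984, 0.62564433, 0.86940802])} 0.996064453125
```

View pics/side0.png

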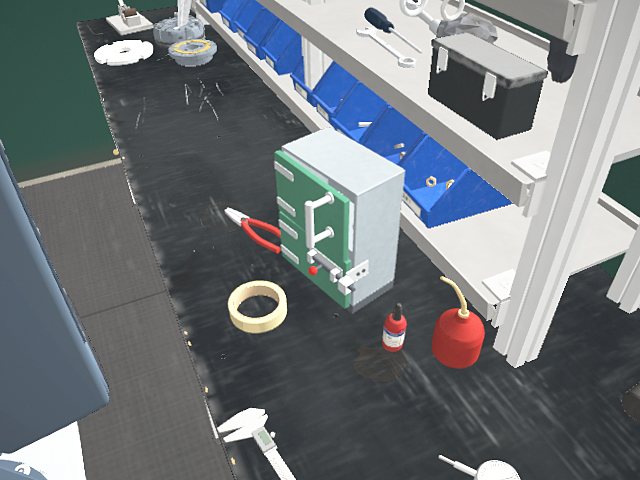

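View pics/top0.png

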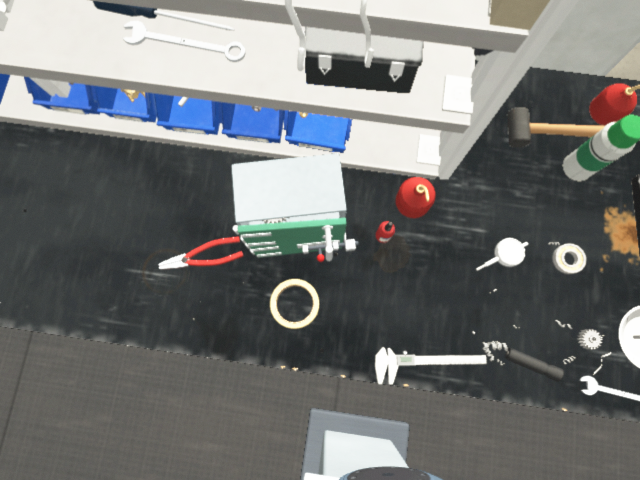

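The side view shows the locker with its handle bar at about (310,200–245), the red knob at (313,270) and the leaf hinged on the left. The top view shows the roof at columns 232–345, rows 155–222, with the handle near (328,240). Next I'll measure both.

```bash
cat > m.py <<'E'
from h import *
def allp(n,z):
    v,u=np.nonzero(z['d']>0); uv=np.c_[u,v]; return uv,pts(n,uv,z['d']),z['p'][v,u].astype(int)
E
python3 - <<'E'
from m import *
for n in('top','side'):
    z=np.load(n+'0.npz');uv,P,C=allp(n,z)
    box=(225,360,140,265) if n=='top' else (265,410,120,315)
    inb=(uv[:,0]>box[0])&(uv[:,0]<box[1])&(uv[:,1]>box[2])&(uv[:,1]<box[3])
    sat=C.max(1)-C.min(1)
    r=inb&(abs(P[:,2]-.25)<.006)&(sat<30)
    rect=cv2.minAreaRect((P[r,:2]*1000).astype(np.float32))
    print(n,'roof',r.sum(),np.median(P[r,2]),rect,cv2.boxPoints(rect).round(0).tolist())
    g=inb&(C[:,1]>C[:,0]+30)&(C[:,1]>C[:,2]+15)
    G=P[g]
    for lo,hi in((.14,.23),(.03,.115)):
        Q=G[(G[:,2]>lo)&(G[:,2]<hi)]
        if len(Q)<30: continue
        l=cv2.fitLine((Q[:,:2]*1000).astype(np.float32),cv2.DIST_HUBER,0,.01,.01).ravel()
        t=(Q[:,:2]*1000-l[2:])@l[:2]
        print(' green',lo,len(Q),l,np.degrees(np.arctan2(l[1],l[0])),l[2:]+l[:2]*np.percentile(t,.5),l[2:]+l[:2]*np.percentile(t,99.5))
    # white things in front: steel bar z>.165
    w=inb&(sat<40)&(P[:,2]>.16)&(P[:,2]<.242)
    np.save(n+'w.npy',np.c_[uv[w],P[w]])
E
```

```text
top roof 6488 0.24904777641392872 ((610.2063598632812, 241.17825317382812), (163.62741088867188, 180.45712280273438), 14.368815422058105) [[509.0, 308.0], [553.0, 133.0], [712.0, 174.0], [667.0, 349.0]]
 green 0.14 872 [ 2.1813014e-01 -9.7591966e-01  5.7520264e+02  2.2453149e+02] -77.400764 [555.09774616 314.4812732 ] [592.25235971 148.25061054]
 green 0.03 234 [ 2.5022924e-01 -9.6818662e-01  5.7035327e+02  2.5683563e+02] -75.50892 [555.34318668 314.91263107] [598.19449303 149.11241758]
side roof 4341 0.25121202005039833 ((608.407470703125, 240.1751708984375), (164.85079956054688, 181.95994567871094), 14.248380661010742) [[506.0, 308.0], [551.0, 132.0], [711.0, 172.0], [666.0, 349.0]]
 green 0.14 2376 [ 2.2042723e-01 -9.7540343e-01  5.7563574e+02  2.1918680e+02] -77.26587 [553.84270817 315.62225249] [592.29834967 145.45378216]
 green 0.03 1273 [ 2.5367883e-01 -9.6728849e-01  5.7599402e+02  2.3162811e+02] -75.30468 [554.27271674 314.45238886] [598.36313384 146.33369556]
```

```bash
python3 - <<'E'
from m import *
yaw=np.radians(14.5);ex=np.array([np.cos(yaw),np.sin(yaw)]);ey=np.array([-ex[1],ex[0]])
C=np.array([.6405,.2489]);H=C-.052*ex+.088*ey
for th in(.035,1.57):
    a=yaw-np.pi/2-th;n=yaw+np.pi-th
    print(th,H+.145*np.array([np.cos(a),np.sin(a)])+.052*np.array([np.cos(n),np.sin(n)]))
print('H',H)
for n in('top','side'):
    W=np.load(n+'w.npy');P=W[:,2:];l=(P[:,:2]-C)@np.c_[ex,ey]
    m=(l[:,0]<-.09)&(l[:,0]>-.13)&(abs(l[:,1])<.1)
    for a,b in((.165,.19),(.19,.22),(.22,.242)):
        k=m&(P[:,2]>a)&(P[:,2]<b); print(n,'bar',k.sum(),np.median(P[k],0) if k.any() else '')
    z=np.load(n+'0.npz');uv,P,Cc=allp(n,z)
    for y in np.arange(-.4,.6,.1):
        k=(P[:,2]>.27)&(P[:,1]>y)&(P[:,1]<y+.1)&(P[:,0]>.2)
        if k.any(): i=np.argsort(P[k,0])[5];print(n,y.round(1),k.sum(),P[k][i].round(3))
E
```

```text
0.035 [0.54872496 0.16826126]
1.57 [0.41471058 0.33499365]
H [0.56812288 0.32107723]
top bar 18 [0.54357604 0.16681104 0.17793859]
top bar 22 [0.54395131 0.1669391  0.20549289]
top bar 71 [0.55644163 0.17001719 0.23952995]
top -0.1 5958 [ 0.241 -0.002  0.276]
top -0.0 10290 [0.227 0.079 0.274]
top 0.1 9107 [0.721 0.148 0.492]
top 0.2 7384 [0.714 0.23  0.479]
top 0.3 6502 [0.747 0.307 0.54 ]
top 0.4 5622 [0.747 0.479 0.329]
top 0.5 5230 [0.713 0.569 0.52 ]
side bar 141 [0.54879084 0.16532194 0.17761046]
side bar 127 [0.54548838 0.16403665 0.20505167]
side bar 145 [0.54810438 0.16546457 0.23558726]
side -0.2 5837 [ 0.206 -0.101  0.423]
side -0.1 24615 [ 0.2   -0.085  0.375]
side -0.0 10012 [0.23  0.057 0.307]
side 0.1 7429 [0.72  0.149 0.497]
side 0.2 3458 [0.713 0.23  0.479]
side 0.3 4324 [0.746 0.372 0.331]
side 0.4 2996 [0.746 0.412 0.319]
side 0.5 2836 [0.747 0.514 0.329]
```

Call:
play_rows(series=[[0,0,4,0.15,1],[1,2,6.5,0.31,1],[3,5,7,0.47,1],[5,9,7,0.63,1],[7,13,7,0.79,1],[10,17,7,0.95,1],[13,21,7,1.11,1],[15,25,7,1.27,1],[17,29,7,1.43,1],[20,33,7,1.59,1],[22,37,7,1.75,1],[24,41,7,1.91,1],[27,45,7,2.07,1],[29,49,7,2.23,1],[31,53,7,2.39,1],[33,57,7,2.55,1],[36,61,7,2.71,1],[38,65,7,2.87,1],[40,69,7,3.03,1],[40.9,69.9,7,3.1,1]])

```text
time_s: 2.6
tool_pos: [0.5492, 0.1692, 0.474]
tool_rot: [0.346, -3.121, -0.0]
ft_force: [-0.1, -0.6, 0.2]
finger_gap: 0.0928
gripper_force: 0.0
```

```bash
python3 - <<'E'
from h import *
s=manip.observe();print(s['time_s'],s['q'].round(3),s['tool_pos'],s['tool_rot'],s['ft_force'])
M=R.from_rotvec(s['tool_rot']).as_matrix();print(np.degrees(np.arctan2(M[1,1],M[0,1])),M[:,2])
p,d=viewer.grab_frame('wrist');cv2.imwrite('pics/w1.png',p[:,:,::-1])
v,u=np.nonzero(d>0);uv=np.c_[u,v];P=pts('wrist',uv,d,s);C=p[v,u].astype(int)
k=(C.max(1)-C.min(1)<40)&(abs(P[:,0]-.549)<.015)&(abs(P[:,1]-.168)<.03)&(P[:,2]>.17)&(P[:,2]<.255)
for a,b in((.17,.22),(.22,.242),(.242,.255)):
    q=k&(P[:,2]>a)&(P[:,2]<b)
    if q.any():print(a,q.sum(),np.median(P[q],0),P[q].min(0),P[q].max(0),np.median(uv[q],0))
E
```

```text
2.6 [ 0.218  0.336  1.498  0.     1.308 -1.574] [0.54921237 0.16915427 0.47398349] [ 3.46206941e-01 -3.12141780e+00 -1.76683178e-04] [-0.08549068 -0.59245021  0.19585831]
102.65799234205141 [-1.04014513e-03 -2.15901962e-06 -9.99999459e-01]
0.17 270 [0.54232574 0.16749483 0.19849071] [0.54116195 0.16299876 0.17016685] [0.54897565 0.17457604 0.21996444] [321. 232.]
0.22 417 [0.55473318 0.16987783 0.23969758] [0.54120868 0.16296    0.22017543] [0.56394443 0.17656024 0.24197287] [321. 269.]
0.242 354 [0.5468745  0.16897943 0.24471173] [0.54145271 0.16302062 0.24202361] [0.56336756 0.17439034 0.24653707] [321. 258.]
```

View pics/w1.png

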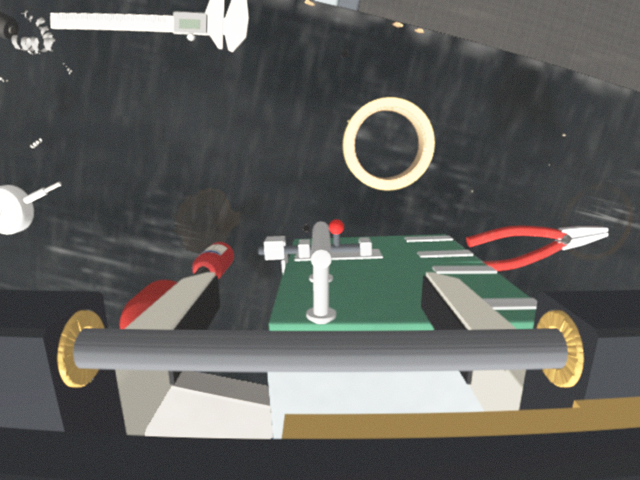

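The wrist view shows the bar's top end at (321,258), centred between the open fingers, with the standoff running back to the leaf at (321,315). I'll descend and close on it.

Call:
play_rows(series=[[-0.2,-0.1,-3,0,1],[-0.2,-0.1,-6,0,1],[-0.2,-0.1,-8.2,0,1],[-0.2,-0.1,-8.2,0,1],[-0.2,-0.1,-8.2,0,0.1],[-0.2,-0.1,-8.2,0,0.0],[-0.2,-0.1,-8.2,0,0.0],[-0.2,-0.1,-8.2,0,0.0],[-0.2,-0.1,-8.2,0,0.0],[-0.2,-0.1,-8.2,0,0.0],[-0.2,-0.1,-8.2,0,0.0],[-0.2,-0.1,-8.2,0,0.0]], force=15)

```text
time_s: 4.15
tool_pos: [0.5467, 0.1661, 0.3927]
tool_rot: [0.337, -3.123, -0.0]
ft_force: [-0.7, 2.9, -1.1]
finger_gap: 0.0173
gripper_force: 3.2
```

Call:
play_rows(series=[[0,0,0,0,0],[0,0,0,0,0],[0,0,0,0,0]], force=15)

```text
time_s: 4.53
tool_pos: [0.5467, 0.1678, 0.3927]
tool_rot: [-0.338, 3.122, 0.007]
ft_force: [2.9, 18.4, -3.6]
finger_gap: 0.0116
gripper_force: 15.0
```

```bash
python3 - <<'E'
from h import *
s=manip.observe();M=R.from_rotvec(s['tool_rot']).as_matrix();y0=np.degrees(np.arctan2(M[1,1],M[0,1]))
print(s['tool_pos'],s['ft_force'],s['finger_gap'],y0)
H=np.array([.5681,.3211]);r0=np.array([.547,.1682])-H
print(np.linalg.norm(r0))
for t in np.arange(0,1.541,.11):
    c,s_=np.cos(-t),np.sin(-t);d=np.array([[c,-s_],[s_,c]])@r0-r0
    print(round(t,2),(d*100).round(1))
E
```

```text
[0.546728   0.16781877 0.39270337] [ 2.85581512 18.35663068 -3.57763366] 0.011630142656678619 102.34156675453416
0.1543490200811136
0.0 [0. 0.]
0.11 [-1.7  0.3]
0.22 [-3.3  0.8]
0.33 [-4.8  1.5]
0.44 [-6.3  2.4]
0.55 [-7.7  3.4]
0.66 [-8.9  4.5]
0.77 [-10.    5.8]
0.88 [-11.    7.2]
0.99 [-11.8   8.7]
1.1 [-12.5  10.2]
1.21 [-12.9  11.9]
1.32 [-13.2  13.5]
1.43 [-13.3  15.2]
1.54 [-13.2  16.9]
```

Call:
play_rows(series=[[0,0.15,0,0,0],[-0.4,0.2,0,-0.03,0],[-0.8,0.3,0,-0.06,0],[-1.7,0.45,0,-0.11,0],[-2.5,0.65,0,-0.165,0],[-3.3,0.95,0,-0.22,0],[-4.1,1.3,0,-0.275,0],[-4.8,1.65,0,-0.33,0],[-4.8,1.65,0,-0.33,0],[-4.8,1.65,0,-0.33,0]], force=10)

```text
time_s: 5.78
tool_pos: [0.4989, 0.1828, 0.3927]
tool_rot: [0.178, 3.136, 0.001]
ft_force: [1.7, 5.0, -3.2]
finger_gap: 0.0118
gripper_force: 10.0
```

Call:
play_rows(series=[[-0.8,0.45,0,-0.055,0],[-1.5,0.9,0,-0.11,0],[-2.2,1.4,0,-0.165,0],[-2.9,1.9,0,-0.22,0],[-3.5,2.45,0,-0.275,0],[-4.1,3.0,0,-0.33,0],[-5.2,4.3,0,-0.44,0],[-6.2,5.7,0,-0.55,0],[-6.6,6.4,0,-0.605,0],[-7.0,7.2,0,-0.66,0],[-7.0,7.2,0,-0.66,0],[-7.0,7.2,0,-0.66,0]])

```text
time_s: 7.28
tool_pos: [0.4282, 0.2541, 0.3926]
tool_rot: [-1.184, -2.907, 0.005]
ft_force: [-9.0, -4.2, 6.4]
finger_gap: 0.0119
gripper_force: 10.0
```

Call:
play_rows(series=[[-0.5,0.7,0,-0.055,0],[-0.8,1.4,0,-0.11,0],[-1.0,2.2,0,-0.165,0],[-1.2,3.1,0,-0.22,0],[-1.4,3.9,0,-0.275,0],[-1.5,4.7,0,-0.33,0],[-1.6,5.6,0,-0.385,0],[-1.6,6.4,0,-0.44,0],[-1.6,7.3,0,-0.495,0],[-1.5,8.1,0,-0.55,0],[-1.5,8.1,0,-0.55,0],[-1.5,8.1,0,-0.55,0]])

```text
time_s: 8.78
tool_pos: [0.413, 0.3356, 0.3927]
tool_rot: [-1.929, -2.476, 0.005]
ft_force: [-12.2, 1.2, 5.3]
finger_gap: 0.0119
gripper_force: 10.0
```

```bash
python3 - <<'E'
from m import *
n='side';s=manip.observe();print(s['tool_pos'],s['ft_force'],s['q'])
d=s['tool_pos'][:2]-[.5681,.3211];print('theta',np.radians(14.5)+np.pi-np.arctan2(52,-145)*0-0, (np.radians(14.5)-np.pi/2-np.arctan2(.052,.145)-np.arctan2(d[1],d[0]))%(2*np.pi))
p,dd=viewer.grab_frame('side');cv2.imwrite('pics/side1.png',p[:,:,::-1])
E
```

```text
[0.41297677 0.33558871 0.39265082] [-12.15772714   1.20022195   5.28463134] [5.94633666e-01 3.32296309e-01 1.71031634e+00 1.64647641e-03
 1.10274610e+00 3.46644741e-01]
theta 3.394665395128971 1.5726661905487695
```

View pics/side1.png

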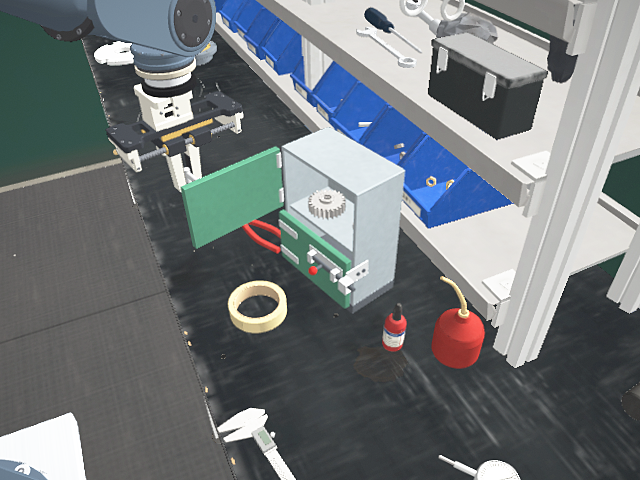

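The side view shows the upper leaf (185–285, 150–245) standing square, with the lower leaf shut and its knob at (313,270). I'll release the bar and lift away.

Call:
play_rows(series=[[-0.1,0,0,0,0],[-0.1,0,0,0,0.6],[-0.1,0,0,0,0.6],[-0.1,0,0,0,0.6],[-0.1,0,0,0,0.6],[-0.1,0,0,0,0.6],[-0.1,0,0,0,0.6],[-0.1,0,0,0,0.6],[-0.1,0,2,0,0.6],[-0.1,0,5,0,0.6],[-0.1,0,8,0,0.6],[-0.1,0,11,0,0.6],[-0.1,0,11,0,0.6],[-0.1,0,11,0,0.6]])

```text
time_s: 10.58
tool_pos: [0.4126, 0.3355, 0.5017]
tool_rot: [-1.932, -2.477, 0.002]
ft_force: [0.6, 0.2, -0.3]
finger_gap: 0.0559
gripper_force: 0.0
```

```bash
python3 - <<'E'
from m import *
s=manip.observe();print(s['time_s'],s['tool_pos'],s['ft_force'],s['finger_gap'])
p,d=viewer.grab_frame('side');cv2.imwrite('pics/side2.png',p[:,:,::-1])
uv,P,C=allp('side',dict(p=p,d=d))
g=(C[:,1]>C[:,0]+30)&(C[:,1]>C[:,2]+15)&(P[:,0]>.38)&(P[:,0]<.62)&(P[:,1]>.1)&(P[:,1]<.36)
for lo,hi in((.15,.235),(.03,.115)):
    Q=P[g&(P[:,2]>lo)&(P[:,2]<hi)]
    l=cv2.fitLine((Q[:,:2]*1000).astype(np.float32),cv2.DIST_HUBER,0,.01,.01).ravel();print(len(Q),l,np.degrees(np.arctan(l[1]/l[0])))
E
```

```text
10.575 [0.41260605 0.33547681 0.50168187] [ 0.60930399  0.240601   -0.28366527] 0.05594503282971471
4237 [9.6658373e-01 2.5635108e-01 4.7395370e+02 2.9881024e+02] 14.853658
1306 [ 2.5238067e-01 -9.6762800e-01  5.7575873e+02  2.3242538e+02] -75.38156
```

View pics/side2.png

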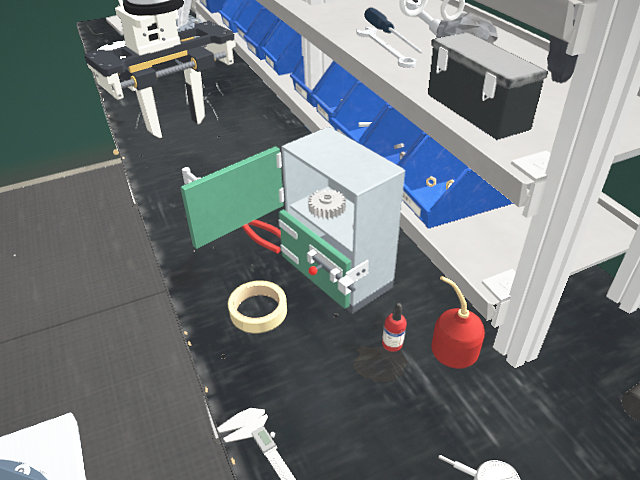

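The leaf now stands 90.2° from the lower leaf. The gripper is clear above it, and the lower leaf and its knob at (313,270) haven't moved.

```bash
python3 -c "
from cell import manip
print(manip.finish_job())"
```

```text
the job is handed in; nothing more can be done
None
```

The upper leaf stands open at about 90° to the front, the lower leaf is still shut with its bolt knob unmoved in the last picture, and I handed the job in at about 10.6 s with the gripper clear; no verdict was returned.

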